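# Set a drilled plate to overhang the setting board

### The arm

A 7-joint arm with a two-finger parallel gripper is mounted at the origin on the work surface; the furniture and walls round the work are solid. World frame = base frame: x ahead of the robot, y to its left, z up, the work surface at z = 0. Lengths are in m, angles in rad, forces in N, time in s.
With the tool pointing down it reaches from about 0.35 to 0.9 m from the base axis. Payload 8.1 kg.
Tool frame: the origin (TCP) lies at the centre of the arm's flange, where the gripper is bolted on; the fingertips stand 178 mm ahead of it and the grasp point (between the pads) lies 159 mm ahead of it; z points along the fingers, y is the line along which they close (so a half turn about z gives the same grasp; the last joint's range is limited). The gripper opens to 92 mm and grips with 3 to 60 N. Pads are 19 mm wide; open, the fingers measure 130 mm over their backs; the gripper's body (75 mm by 190 mm) begins 47 mm behind the grasp point.
Start: joints at [-1.317, 0.434, 0.025, 1.573, -0.012, 1.134, -0.075], TCP at [0.218, 0.586, 0.405] pointing down, gripper open.
Joint ranges: [-2.62, 2.62], [-0.44, 2.09], [-1.27, 1.32], [0.08, 2.57], [-1.32, 4.46], [0.12, 2], [-2.74, 2.74]. Speed limits (rad/s): [2.22, 2.22, 3.01, 3.01, 3.14, 3.14, 3.14].

### API

Orientations are given as a rotation vector (axis times angle).
In Python, from cell import arm gives the robot as it stands. The module is installed in compiled form; this text tells all that it offers.
- The arm moves only by the shell command python3 -m inch 'ROWS' [FORCE]. ROWS is text: rows parted by semicolons, each of 5 numbers parted by spaces: the shift along the tool's x, y, z in m, then the turn about the tool's z in rad, then the finger opening in m, from 0 to 0.0918. In form: x y z roll fingers; .... A call has 1 to 5 rows; each row is the pose to reach, as a shift and turn from the pose commanded when the call began, along the tool's axes at that moment; what a row does not reach only later rows make up. A row lasts 1/10 s, in which the tool goes at most 50 mm and 8.59 degrees, less where a joint would pass 70% of its speed; a pose out of reach is approached as far as the arm can. A call with a gripper value outside its range is refused whole. The fingers move at their own pace and stop on an object; FORCE is the grip in N (left out, the last holds). Time passes only in rows, so rows that repeat a pose let the fingers close. It gives the time, the measured TCP pose, the force, the opening and the grip force at its end, in the units of the state.
- arm.observe(): the state, without advancing time (a new reading comes with each control period).
- arm.get_image(name): name is "side" or "top"; returns the picture (480x640x3 uint8, red, green, blue); there is no depth.
- arm.get_calibration(name): a dict with "intrinsics" (3x3 intrinsics, pixels), "distortion" ([k1, k2, p1, p2, k3] as OpenCV has them; the pictures are not rectified), "pose" (4x4, takes a point from camera to world coordinates). Camera axes: x right, y up, looking along -z (the intrinsics and any distortion apply to the point x, -y, -z); pixel columns grow to the right and rows downward; lengths in m; the calibration is good to about 2 mm. A picture is of the moment at which its call begins. get_calibration takes no time and is no camera call.
- arm.sign_off(): hands the job in; it is judged then, once.
Trained networks look in the newest picture that a camera, given by its name, has taken for a name from the list of things; names that differ only in an ending like _2 or _b are one class to them, and where a whole thing is asked for, a point or a joint stands for the part that bears it (a point fixed in the world has none). Each returns a list of dicts, best first, with "conf" (0 to 1); they miss things now and then, are a little off and sometimes report something else, mostly with a low value. They report only what shows in the picture. A call takes as long as a camera call.
- arm.look_for(camera, query): "point" ([row, column] in pixels, amid what is visible of it).
- arm.silhouettes(camera, query): "region" (480x640 bool, what is visible of it) and "point" ([row, column] in pixels, amid what is visible of it).
- arm.place_of(camera, query): "point" ([row, column] in pixels: a listed point, or the origin of a listed thing).
The state is a dict: "clock": time; "joints": joint angles; "dq": joint speeds; "joint_efforts": joint torques, N m; "position": TCP position; "ee_rot": TCP orientation; "force": force on the tool from outside, world axes, zero at the start; "ft_torque": the same for the moment, N m; "width": opening from 0.0 (shut) to 1.0 (fully open); "gripper_force": force on a finger pad.
Only numpy, scipy, OpenCV 4.12 (cv2) and the standard library are available. Lean on these libraries where they do the work, as an engineer would, in place of code of your own. Each camera call takes 0.05 s, during which the arm holds its last target. There are 200 camera calls.

### The job

Push the flat steel plate that lies on the wooden setting board so that it lies flush along the board's raised fence, and slide it along until its end with the single large hole sticks out 30 mm past the board's front edge, the one that faces the robot. Only push it with the fingertips or the outside of the fingers: do not lift or tip it. Leave everything else where it is, and finish clear of the plate.

Things in the scene. Friction and masses are not known exactly. Their poses are not given: they have to be found in the camera images.
- board: wooden setting board fixed to the bench: base 160 (x) x 130 (y) x 35 mm high, top face z = 35 mm; a darker fence 20 mm wide stands 18 mm above it along the whole left (+y) side, its inner face at y = +45 mm looking to -y. Origin: centre of the underside, on the bench. Front edge, facing the robot: x = -80 mm, along y. Right side: y = -65 mm. Position and yaw vary
- plate: loose flat steel plate on the board, 100 (x) x 45 (y) x 8 mm, 0.2 to 0.4 kg: one 17 mm hole near its -x end (centre at x = -34 mm), two 8 mm holes near its +x end. The -x end points roughly to the robot and is the one to overhang. Origin: centre of the underside. Starts wholly on the board, askew by up to 0.25 rad, clear of the fence
- plate_tip (a point): middle of the plate's -x end face (the end with the single large hole), at half thickness; 50 mm from the plate's centre
- plug_gauge: bystander: plug gauge 25 x 90 x 25 mm, lying on the bench to the right of the board, some 60 mm from its side, beyond the corner of the blue crates of castings. The crates (fixed) stand 215 mm high on the bench between the robot's start pose and the board, at world x below 0.44 m and y below -0.21 m. Origin: centre of its underside
- casting_arm: bystander: raw casting, flat arm with a boss, 30 x 91 x 21 mm, on the bench between robot and board. Origin: centre of its underside
- casting_elbow_6: bystander: raw elbow casting 65 x 74 x 50 mm in front of the robot. Origin: centre of its underside
- casting_cap_8: bystander: raw round cap casting 68 x 70 x 21 mm, front left of the vice. Origin: centre of its underside
- deburr_tool: bystander: hand deburring tool 20 x 153 x 17 mm, to the front left. Origin: centre of its underside
- hammer: bystander: hammer 78 x 242 x 25 mm at the bench's left edge. Origin: centre of its underside

How it is judged:
At the end, for the whole second after the job is handed in: The plate lies flat and still on the board, its side along the fence (centre within 4 mm of touching it, turned less than 0.06 rad), its large-hole end 24 to 36 mm beyond the board's front edge (x of plate_tip in the frame of board between -0.116 and -0.104 m and y of plate in the frame of board above 0.0185 m and angle between the x axis of plate and the x axis of board, either way round below 0.06 rad and z of plate in the frame of board between 0.032 and 0.038 m and angle between plate's own z axis and vertical below 0.04 rad and linear speed of plate below 0.01 m/s).
It fails at once if the plate is lifted (z of plate in the frame of board above 0.043 m).
It fails at once if the plate is tipped (angle between plate's own z axis and vertical above 0.15 rad).
It fails at once if another thing on the bench is moved by more than 20 mm (distance of any of plug_gauge, casting_arm, casting_elbow_6, casting_cap_8, deburr_tool, hammer from where it was at the start of the episode above 0.02 m).
It also fails if it takes over 53 s, if anything falls off the work surface, if the arm or the gripper's body presses on something with over 40 N, if the wrist force passes 120 N, or if a joint passes its speed limit or range.

## Working session

There is one attempt and no reset: what is moved stays moved. The work goes in short steps, Python scripts to look and compute and a shell command to move; the robot and the scene stay as the last step left them, time stands still between calls to the robot, and variables do not carry over. Pictures are saved under pics/ and viewed, at most 12 in all, crops included, and the job is handed in when it is done.

```bash
mkdir -p pics; cat > h.py <<'E'
import numpy as np,cv2
from scipy.spatial.transform import Rotation as R
from cell import arm
def ray(cam,pt,z):
    c=arm.get_calibration(cam);K=np.array(c["intrinsics"]);d=np.array(c["distortion"]);T=np.array(c["pose"])
    u=cv2.undistortPoints(np.array([[[pt[1],pt[0]]]],float),K,d)[0,0]
    v=T[:3,:3]@np.array([u[0],-u[1],-1]);o=T[:3,3]
    return o+v*(z-o[2])/v[2]
def proj(cam,P):
    c=arm.get_calibration(cam);K=np.array(c["intrinsics"]);d=np.array(c["distortion"]);T=np.array(c["pose"])
    q=(np.atleast_2d(P)-T[:3,3])@T[:3,:3];q=q*[1,-1,-1]
    return cv2.projectPoints(q,np.zeros(3),np.zeros(3),K,d)[0][:,0]
E
python3 - <<'E'
from h import *
np.set_printoptions(precision=4,suppress=True)
for n in("top","side"):
    cv2.imwrite(f"pics/{n}0.png",arm.get_image(n)[:,:,::-1])
    print(n,np.array(arm.get_calibration(n)["pose"])[:3,3])
    for q,z in(("board",0),("plate",.035),("plate_tip",.039),("plug_gauge",0),("casting_arm",0)):
        for r in arm.place_of(n,q)[:2]: print(q,r["conf"],np.array(r["point"]),ray(n,r["point"],z))
s=arm.observe();print(s["clock"],s["position"],R.from_rotvec(s["ee_rot"]).as_matrix(),s["width"])
E
```

```text
top [ 0.3975 -0.043   1.1547]
board 0.68 [192.3 390.8] [ 0.5727 -0.2106  0.    ]
board 0.21 [303.2 234.2] [0.3615 0.1024 0.    ]
plate 0.83 [191.  402.3] [ 0.5694 -0.2278  0.035 ]
plate_tip 0.79 [218.6 408.2] [ 0.5154 -0.2366  0.039 ]
plug_gauge 0.89 [195.2 470.3] [ 0.5635 -0.369   0.    ]
casting_arm 0.77 [275.1 288.9] [ 0.4137 -0.0054  0.    ]
side [0.701  0.6603 1.096 ]
board 0.98 [207.7 267.5] [ 0.5724 -0.2135  0.    ]
plate 0.55 [189.9 266.1] [ 0.5669 -0.2392  0.035 ]
plate 0.35 [324.8 388.6] [0.4131 0.1793 0.035 ]
plate_tip 0.7 [184.1 283.5] [ 0.5234 -0.2415  0.039 ]
plug_gauge 0.55 [164.2 256.3] [ 0.5662 -0.3589  0.    ]
casting_arm 0.9 [256.3 359.5] [ 0.4061 -0.0172  0.    ]
0.6 [0.2183 0.5856 0.4047] [[-0.937   0.3494  0.    ]
 [ 0.3494  0.937   0.0001]
 [-0.      0.0001 -1.    ]] 0.9988812479856661
```

```bash
python3 - <<'E'
import cv2
a=cv2.imread("pics/top0.png");cv2.imwrite("pics/topc.png",cv2.resize(a[120:280,320:520],None,fx=3.7,fy=3.7,interpolation=cv2.INTER_CUBIC))
E
```

```text
(no output)
```

View pics/top0.png

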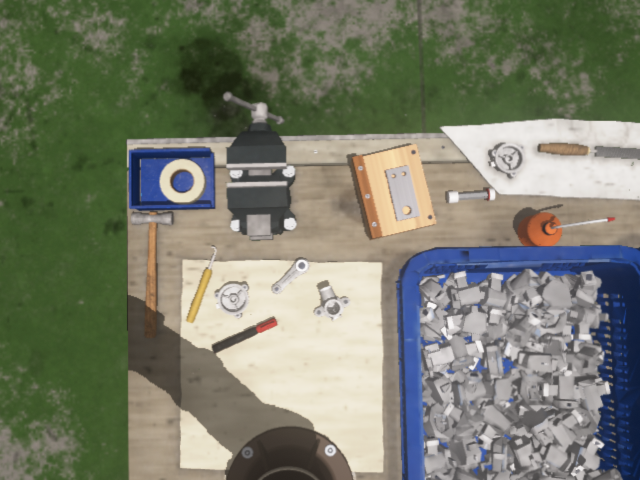

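View pics/topc.png

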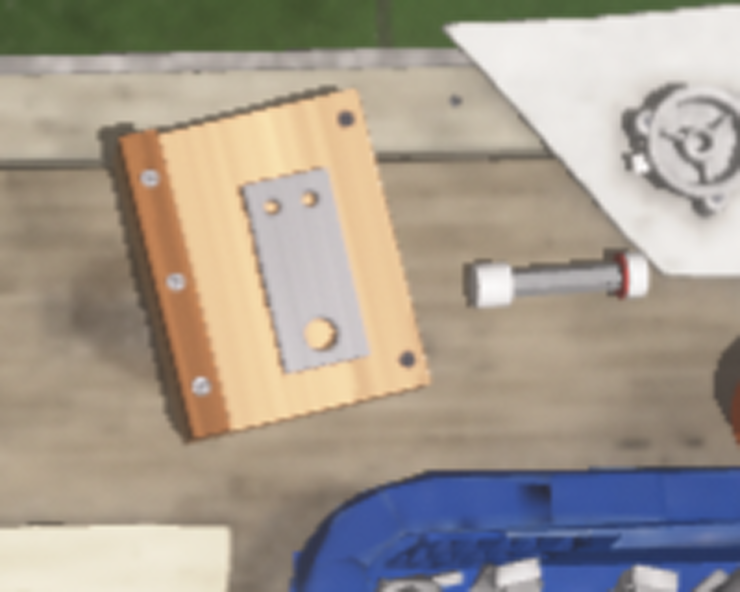

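View pics/side0.png

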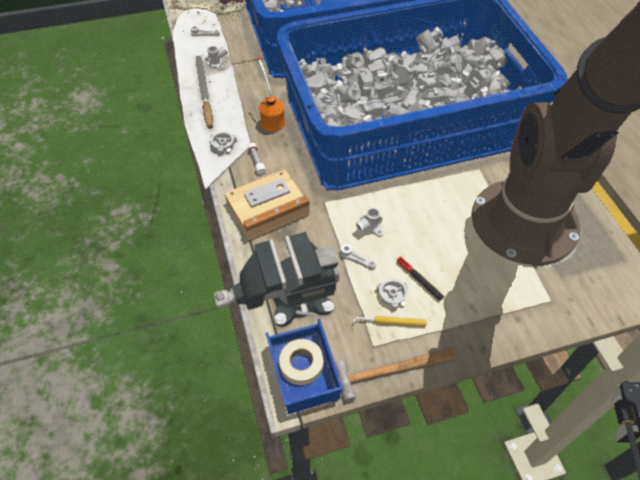

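```bash
python3 - <<'E'
from h import *
np.set_printoptions(precision=4,suppress=True)
f=lambda u,v,z:ray("top",[120+(v+.5)/3.7-.5,320+(u+.5)/3.7-.5],z)
B=[f(428,385,.035),f(357,90,.035),f(122,137,.053),f(192,440,.053)]
P=[f(287,374,.043),f(368,355,.043),f(323,168,.043),f(243,185,.043)]
I=[f(230,432,.035),f(160,130,.053)]
B,P=np.array(B),np.array(P);print(B,P,sep="\n");
n=np.linalg.norm
print("board lens",n(B[0]-B[1]),n(B[2]-B[3]),n((B[0]-B[3])[:2]),"plate",n(P[1]-P[2]),n(P[0]-P[3]),n(P[0]-P[1]),n(P[2]-P[3]))
a=lambda v:np.arctan2(v[1],v[0])
print("yawB",a(B[1]-B[0]),a(B[2]-B[3]),a(B[3]-B[0])-np.pi/2,"yawP",a(P[2]-P[1]),a(P[3]-P[0]),"cB",B.mean(0),"cP",P.mean(0))
# silhouettes check
for n_,z in(("top",.043),("side",.043)):
  arm.get_image(n_)
  for r in arm.silhouettes(n_,"plate")[:1]:
    c=max(cv2.findContours(r["region"].astype(np.uint8),0,1)[0],key=cv2.contourArea)
    w=np.array([ray(n_,[p[0][1],p[0][0]],z)[:2] for p in c])
    rc=cv2.minAreaRect((w*1000).astype(np.float32));print(n_,r["conf"],rc)
E
```

```text
[[ 0.5048 -0.2892  0.035 ]
 [ 0.6606 -0.2579  0.035 ]
 [ 0.6343 -0.1326  0.053 ]
 [ 0.4778 -0.1638  0.053 ]]
[[ 0.5114 -0.2148  0.043 ]
 [ 0.5203 -0.257   0.043 ]
 [ 0.6181 -0.2371  0.043 ]
 [ 0.6101 -0.1953  0.043 ]]
board lens 0.15889126805993475 0.15961773852113764 0.12832170655257827 plate 0.09982111307158273 0.1005796714707199 0.04308688635564656 0.042581698443000034
yawB 0.1985219732453184 0.1964133954219835 0.21242070692647474 yawP 0.20004701823349788 0.19501555379573596 cB [ 0.5694 -0.2109  0.044 ] cP [ 0.565  -0.2261  0.043 ]
top 0.93 ((565.1463012695312, -225.32635498046875), (100.7691650390625, 46.09569549560547), 10.448659896850586)
side 0.57 ((568.9954223632812, -227.1477508544922), (101.14588165283203, 52.935577392578125), 10.341259002685547)
```

```bash
cat >> h.py <<'E'
C=np.array([0.5694,-0.2109]);YB=.197
def rot(a): return np.array([[np.cos(a),-np.sin(a)],[np.sin(a),np.cos(a)]])
def b2w(bx,by): return C+rot(YB)@[bx,by]
def w2b(p): return rot(-YB)@(np.asarray(p)[:2]-C)
def to(x,y,z,yaw=YB):
    s=arm.observe();M=R.from_rotvec(s["ee_rot"]).as_matrix()
    d=M.T@(np.array([x,y,z])-s["position"]);r=np.arctan2(M[1,1],M[0,1])-yaw
    r=(r+np.pi/2)%np.pi-np.pi/2
    print("t",round(s["clock"],2),"pos",np.round(s["position"],4),"board",np.round(w2b(s["position"]),4),"| shift",np.round(d,4),"roll",round(r,3))
E
python3 - <<'E'
from h import *
to(.40,.1,.44);print(b2w(0,-.06))
to(.40,.1,.44,1.214)
E
```

```text
t 0.8 pos [0.2183 0.5856 0.4048] board [-0.1884  0.8499] | shift [-0.3399 -0.3916 -0.0353] roll 1.017
[ 0.58114369 -0.26973949]
t 0.8 pos [0.2183 0.5856 0.4048] board [-0.1884  0.8499] | shift [-0.3399 -0.3916 -0.0353] roll -0.0
```

```bash
python3 -m inch '-0.03 -0.035 -0.035 0.1 0.04; -0.06 -0.07 -0.035 0.2 0.04; -0.09 -0.105 -0.035 0.3 0.04; -0.12 -0.14 -0.035 0.4 0.04; -0.15 -0.175 -0.035 0.5 0.04' 10; python3 -c "
from h import *
to(.40,.1,.44)"
```

```text
clock: 1.3
position: [0.2982, 0.3673, 0.44]
ee_rot: [-1.311, -2.855, -0.001]
force: [1.5, 0.4, 0.1]
width: 0.613
gripper_force: 0.0
t 1.3 pos [0.2982 0.3673 0.44  ] board [-0.1528  0.6201] | shift [-2.691e-01 -9.690e-02 -2.000e-04] roll 0.513
```

```bash
python3 -m inch '-0.045 -0.016 0 0.1 0.04; -0.09 -0.032 0 0.2 0.04; -0.135 -0.048 0 0.3 0.04; -0.18 -0.064 0 0.4 0.04; -0.225 -0.08 0 0.5 0.04'; python3 -c "
from h import *
to(.585,-.275,.41)"
```

```text
clock: 1.8
position: [0.3848, 0.1448, 0.4401]
ee_rot: [-1.976, -2.442, -0.002]
force: [0.9, 0.6, 0.4]
width: 0.434
gripper_force: 0.0
t 1.8 pos [0.3848 0.1448 0.4401] board [-0.1114  0.385 ] | shift [-0.4524  0.1082  0.0298] roll 0.013
```

```bash
python3 -m inch '-0.046 0.011 0 0 0.04; -0.092 0.022 0 0 0.04; -0.138 0.033 0 0.01 0.04; -0.184 0.044 0 0.01 0.04; -0.23 0.055 0 0.013 0.04' && python3 -m inch '-0.046 0.011 0 0 0.04; -0.092 0.022 0 0 0.04; -0.138 0.033 0 0 0.04; -0.184 0.044 0 0 0.04; -0.215 0.05 0 0 0.04'; python3 -c "
from h import *
to(*b2w(0.005,-.062),.28)"
```

```text
clock: 2.3
position: [0.4876, -0.0681, 0.4401]
ee_rot: [1.986, 2.433, 0.002]
force: [0.7, 1.1, 0.1]
width: 0.436
gripper_force: 0.0
clock: 2.8
position: [0.5797, -0.27, 0.4395]
ee_rot: [1.989, 2.431, -0.002]
force: [0.7, -0.3, 0.2]
width: 0.434
gripper_force: 0.0
t 2.8 pos [ 0.5797 -0.27    0.4395] board [-0.0015 -0.06  ] | shift [-0.0018  0.0065  0.1595] roll 0.002
```

```bash
python3 -m inch '-0.001 0.007 0.04 0 0.04; -0.002 0.007 0.08 0 0.04; -0.002 0.007 0.12 0 0.04; -0.002 0.007 0.16 0 0.04; -0.002 0.007 0.17 0 0.04'; python3 - <<'E'
from h import *
to(*b2w(0.005,-.062),.2165)
a=arm.get_image("side");b=arm.get_image("top")
a=cv2.resize(a[100:260,200:360],None,fx=3,fy=3);b=cv2.resize(b[120:280,320:480],None,fx=2,fy=2)
b=np.vstack([b,np.zeros((160,320,3),np.uint8)])
cv2.imwrite("pics/n1.png",np.hstack([a,b])[:,:,::-1])
E
```

```text
clock: 3.3
position: [0.5851, -0.2663, 0.2655]
ee_rot: [-1.983, -2.428, 0.003]
force: [-0.5, 1.0, 0.7]
width: 0.436
gripper_force: 0.0
t 3.3 pos [ 0.5851 -0.2663  0.2655] board [ 0.0046 -0.0574] | shift [-0.0048  0.0007  0.049 ] roll 0.004
```

View pics/n1.png

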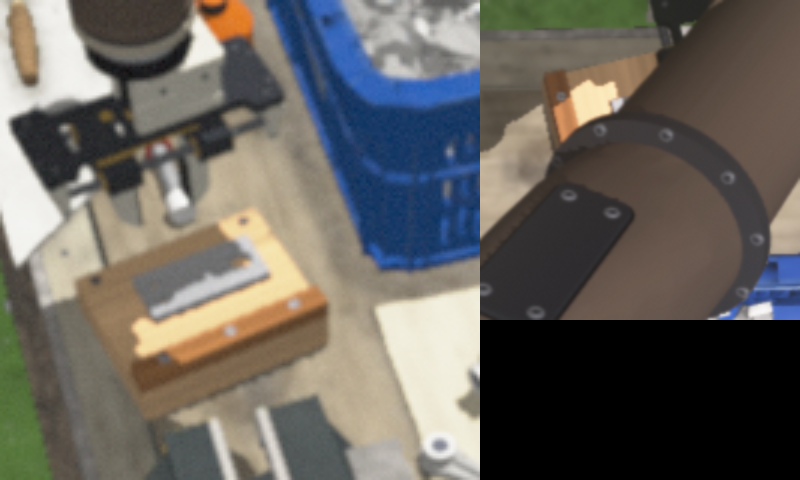

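```bash
python3 -m inch '-0.008 0 0 0 0.04; -0.008 0 0.02 0 0.04; -0.008 0 0.04 0 0.04; -0.008 0 0.048 0 0.04; -0.008 0 0.048 0 0.04'; python3 - <<'E'
from h import *
to(*b2w(0.005,-.062),.2165)
a=arm.get_image("side")
cv2.imwrite("pics/n2.png",cv2.resize(a[100:250,200:350],None,fx=4,fy=4)[:,:,::-1])
E
```

```text
clock: 3.9
position: [0.5882, -0.2758, 0.2224]
ee_rot: [1.987, 2.432, 0.0]
force: [-0.2, -0.4, 1.2]
width: 0.432
gripper_force: 0.0
t 3.9 pos [ 0.5882 -0.2758  0.2224] board [ 0.0057 -0.0674] | shift [ 0.0054 -0.0007  0.0059] roll 0.004
```

View pics/n2.png

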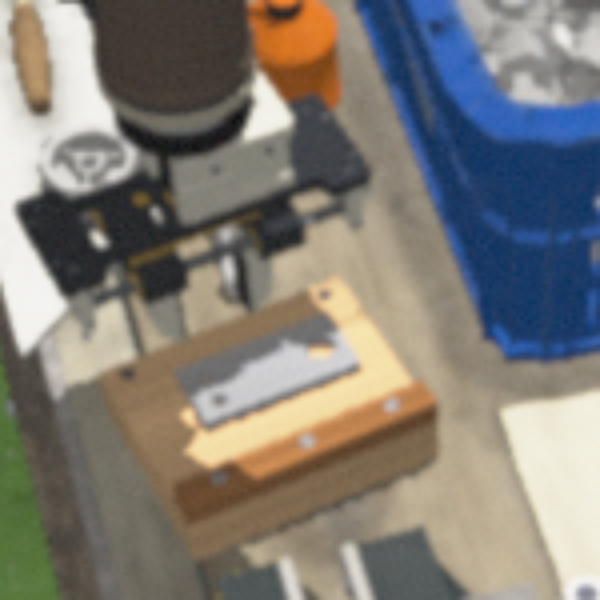

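```bash
python3 -m inch '0 0 0.006 0 0.04; 0.006 0 0.006 0 0.04; 0.012 0 0.006 0 0.04; 0.018 0 0.006 0 0.04; 0.024 0 0.006 0 0.04' && python3 -m inch '0.004 0 0 0 0.04; 0.008 0 0 0 0.04; 0.012 0 0 0 0.04; 0.016 0 0 0 0.04; 0.016 0 0 0 0.04';  python3 - <<'E'
from h import *
to(*b2w(0.005,-.0095),.2165)
E
```

```text
clock: 4.45
position: [0.5832, -0.2514, 0.216]
ee_rot: [1.987, 2.433, 0.0]
force: [0.7, -1.7, -0.2]
width: 0.436
gripper_force: 0.8
clock: 4.95
position: [0.58, -0.2356, 0.2157]
ee_rot: [-1.987, -2.433, -0.0]
force: [0.2, -1.1, -0.0]
width: 0.437
gripper_force: 0.2
t 4.95 pos [ 0.58   -0.2356  0.2157] board [ 0.0055 -0.0263] | shift [ 0.0168 -0.0004 -0.0008] roll 0.004
```

```bash
python3 -m inch '0.004 0 0 0 0.04; 0.008 0 0 0 0.04; 0.011 0 0 0 0.04; 0.013 0 0 0 0.04; 0.013 0 0 0 0.04' && python3 -m inch '0.001 0 0 0 0.04; 0.002 0 0 0 0.04; 0.003 0 0 0 0.04; 0.003 0 0 0 0.04';  python3 - <<'E'
from h import *
to(*b2w(0.005,-.0095),.2165)
a=arm.get_image("side")
cv2.imwrite("pics/n3.png",cv2.resize(a[120:240,210:330],None,fx=5,fy=5)[:,:,::-1])
E
```

```text
clock: 5.45
position: [0.5776, -0.2233, 0.2158]
ee_rot: [1.986, 2.433, 0.0]
force: [3.6, -2.4, 0.2]
width: 0.435
gripper_force: 1.4
clock: 5.85
position: [0.5772, -0.2224, 0.2163]
ee_rot: [1.986, 2.429, -0.002]
force: [3.7, -8.4, -1.0]
width: 0.439
gripper_force: 4.6
t 5.85 pos [ 0.5772 -0.2224  0.2163] board [ 0.0054 -0.0128] | shift [ 0.0033 -0.0004 -0.0002] roll 0.003
```

View pics/n3.png

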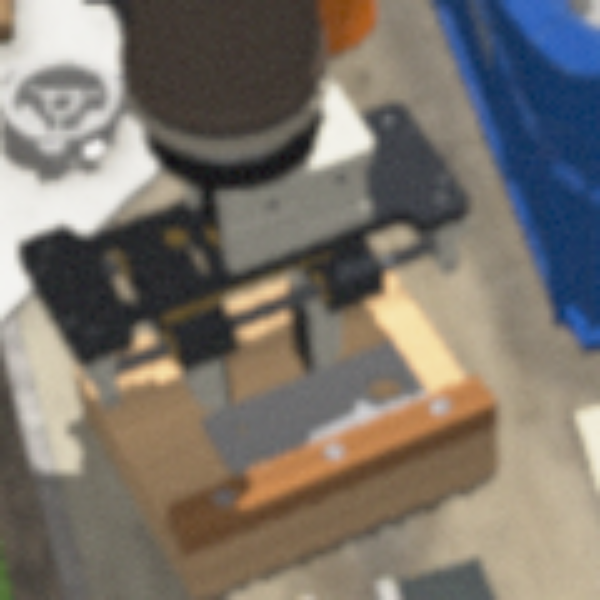

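```bash
python3 -m inch '-0.015 0 0 0 0.04; -0.025 0 0 0 0.04; -0.025 0 -0.02 0 0.04; -0.025 0 -0.045 0 0.04; -0.025 0 -0.045 0 0' && python3 -m inch '0 0.03 0 0 0; 0 0.06 0 0 0; 0.03 0.085 0 0 0; 0.058 0.085 0 0 0; 0.058 0.085 0 0 0'; python3 - <<'E'
from h import *
to(*b2w(0.085,.0225),.2165)
a=arm.get_image("side")
cv2.imwrite("pics/n4.png",cv2.resize(a[120:240,210:330],None,fx=5,fy=5)[:,:,::-1])
E
```

```text
clock: 6.4
position: [0.5824, -0.2464, 0.2634]
ee_rot: [1.987, 2.43, 0.002]
force: [0.8, 0.4, -0.4]
width: 0.384
gripper_force: 0.0
clock: 6.9
position: [0.6541, -0.166, 0.259]
ee_rot: [-1.977, -2.435, -0.003]
force: [0.4, -0.3, 0.1]
width: 0.011
gripper_force: 0.0
t 6.9 pos [ 0.6541 -0.166   0.259 ] board [0.0918 0.0275] | shift [-0.0051 -0.0068  0.0424] roll 0.01
```

View pics/n4.png

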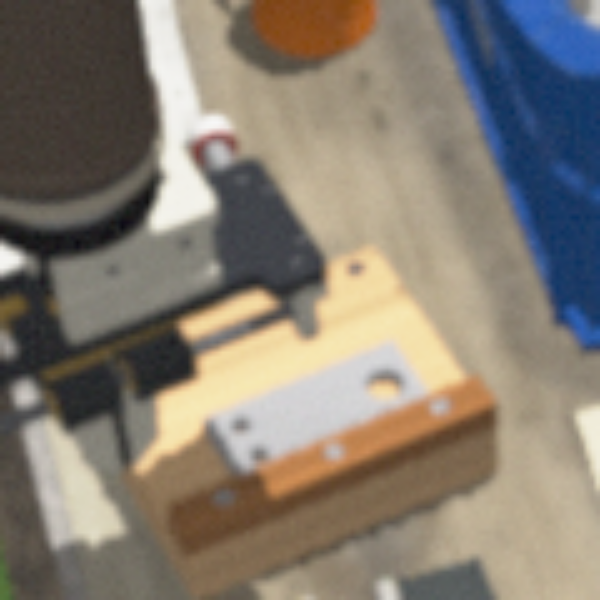

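```bash
python3 -m inch '-0.007 -0.005 0 0.01 0; -0.007 -0.005 0.02 0.01 0; -0.007 -0.005 0.04 0.01 0; -0.007 -0.005 0.0425 0.01 0; -0.007 -0.005 0.0425 0.01 0' && python3 -m inch '0 -0.005 0 0 0; 0 -0.01 0 0 0; 0 -0.015 0 0 0; 0 -0.02 0 0 0; 0 -0.025 0 0 0';python3 -c "
from h import *
to(*b2w(0.009,.021),.2165)"
```

```text
clock: 7.45
position: [0.6493, -0.1808, 0.218]
ee_rot: [-2.002, -2.42, 0.002]
force: [0.7, 0.4, 0.7]
width: 0.004
gripper_force: 0.0
clock: 7.95
position: [0.625, -0.1838, 0.2186]
ee_rot: [1.999, 2.423, 0.0]
force: [-0.2, -0.1, -0.2]
width: 0.009
gripper_force: 0.0
t 7.95 pos [ 0.625  -0.1838  0.2186] board [0.0598 0.0157] | shift [ 0.005  -0.0508  0.002 ] roll -0.006
```

```bash
python3 -m inch '0.007 0 0.002 0 0; 0.007 -0.003 0.002 0 0; 0.008 -0.008 0.002 0 0; 0.008 -0.013 0.002 0 0; 0.008 -0.018 0.002 0 0' && python3 -m inch '0 -0.005 0 0 0; 0 -0.01 0 0 0; 0 -0.015 0 0 0; 0 -0.018 0 0 0; 0 -0.018 0 0 0';python3 - <<'E'
from h import *
to(*b2w(0.009,.023),.2165)
a=arm.get_image("side")
cv2.imwrite("pics/n5.png",cv2.resize(a[120:240,210:330],None,fx=5,fy=5)[:,:,::-1])
E
```

```text
clock: 8.45
position: [0.6062, -0.1794, 0.2164]
ee_rot: [1.999, 2.423, 0.001]
force: [1.6, -0.1, 0.2]
width: 0.008
gripper_force: 0.7
clock: 8.95
position: [0.588, -0.183, 0.2163]
ee_rot: [-2.0, -2.422, 0.0]
force: [0.6, 0.2, 1.2]
width: 0.006
gripper_force: 0.4
t 8.95 pos [ 0.588  -0.183   0.2163] board [0.0237 0.0237] | shift [-0.0008 -0.0147 -0.0002] roll -0.007
```

View pics/n5.png

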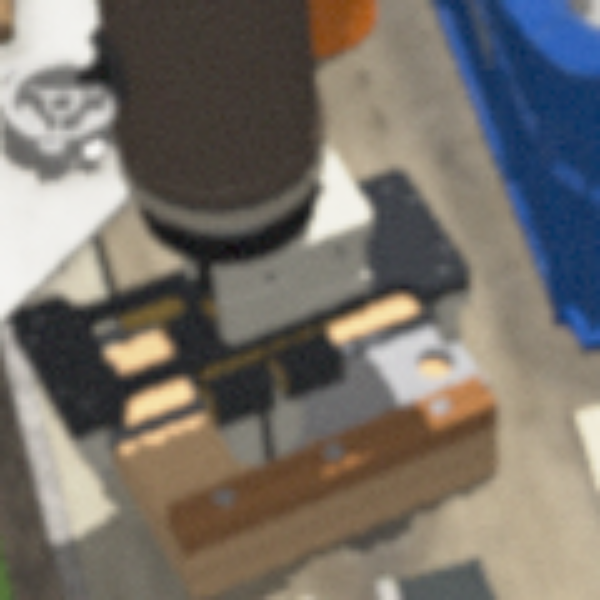

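```bash
python3 -m inch '0 -0.004 0 0 0; 0 -0.008 0 0 0; 0 -0.011 0 0 0; 0 -0.012 0 0 0; 0 -0.012 0 0 0' && python3 -c "
from h import *
to(*b2w(0.009,.023),.2165)" && python3 -m inch '0 0.01 0 0 0; 0 0.025 0 0 0; 0 0.03 -0.03 0 0; 0 0.06 -0.06 0 0; 0 0.1 -0.08 0 0' && python3 -m inch '0 0.04 -0.04 0 0; 0 0.08 -0.04 0 0; 0 0.12 -0.04 0 0; 0 0.13 -0.04 0 0';python3 - <<'E'
from h import *
to(*b2w(0.009,.023),.2165)
a=arm.get_image("side");t=arm.get_image("top")
np.save("a.npy",a)
x=cv2.resize(a[140:220,240:320],None,fx=5,fy=5,interpolation=2);y=cv2.resize(t[140:240,340:440],None,fx=4,fy=4,interpolation=2)
cv2.imwrite("pics/n6.png",np.hstack([x,y])[:,:,::-1])
for n in("side","top"):
  for q,z in(("plate",.035),("plate_tip",.039),("board",0)):
    for r in arm.place_of(n,q)[:1]: print(n,q,r["conf"],w2b(ray(n,r["point"],z)))
E
```

```text
clock: 9.5
position: [0.5765, -0.1852, 0.2162]
ee_rot: [-2.0, -2.423, 0.0]
force: [0.9, -0.2, 0.6]
width: 0.003
gripper_force: 0.4
t 9.5 pos [ 0.5765 -0.1852  0.2162] board [0.012  0.0239] | shift [-0.0009 -0.003  -0.0003] roll -0.006
clock: 10.0
position: [0.6753, -0.1668, 0.2985]
ee_rot: [2.002, 2.421, -0.001]
force: [1.6, -0.6, -0.2]
width: 0.004
gripper_force: 0.0
clock: 10.4
position: [0.806, -0.1382, 0.3348]
ee_rot: [-1.994, -2.427, -0.002]
force: [-0.9, -0.2, -0.6]
width: 0.003
gripper_force: 0.0
t 10.4 pos [ 0.806  -0.1382  0.3348] board [0.2463 0.025 ] | shift [-0.0026 -0.2373  0.1182] roll -0.002
side plate 0.6 [-0.04667134  0.01206461]
side plate_tip 0.94 [-0.08819328  0.02390414]
side board 0.91 [ 0.00127013 -0.00499554]
top plate 0.64 [-0.04261747  0.02130254]
top plate_tip 0.61 [-0.10117207  0.01768684]
top board 0.66 [0.00240095 0.00409222]
```

View pics/n6.png

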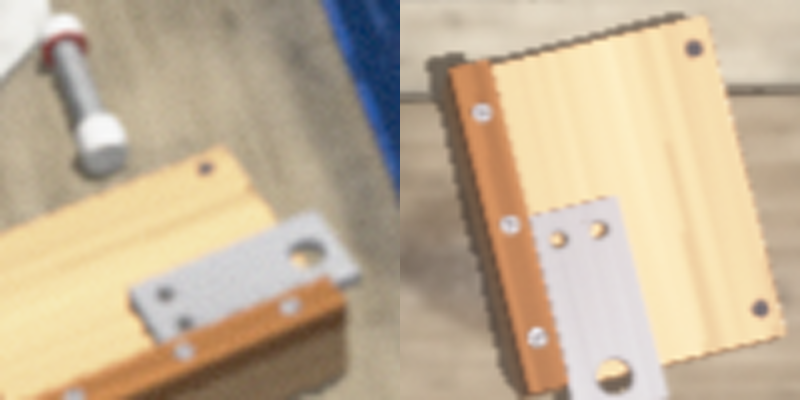

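```bash
cat > m.py <<'E'
from h import *
np.set_printoptions(precision=4,suppress=True)
t=arm.get_image("top")
for r in arm.silhouettes("top","plate")[:1]:
    c=max(cv2.findContours(r["region"].astype(np.uint8),0,1)[0],key=cv2.contourArea)
    w=np.array([w2b(ray("top",[p[0][1],p[0][0]],.043)) for p in c])
    rc=cv2.minAreaRect((w*1000).astype(np.float32));print(r["conf"],rc,"x",w[:,0].min(),w[:,0].max(),"y",w[:,1].min(),w[:,1].max())
cv2.imwrite("pics/m.png",cv2.resize(t[180:260,350:450],None,fx=8,fy=8,interpolation=2)[:560,:,::-1])
E
python3 m.py
```

```text
0.97 ((-46.02963638305664, 21.42413902282715), (99.97221374511719, 45.45283889770508), 0.02204490825533867) x -0.09601926935648805 0.003959679832059942 y -0.0013205113867007176 0.044134747889890004
```

View pics/m.png

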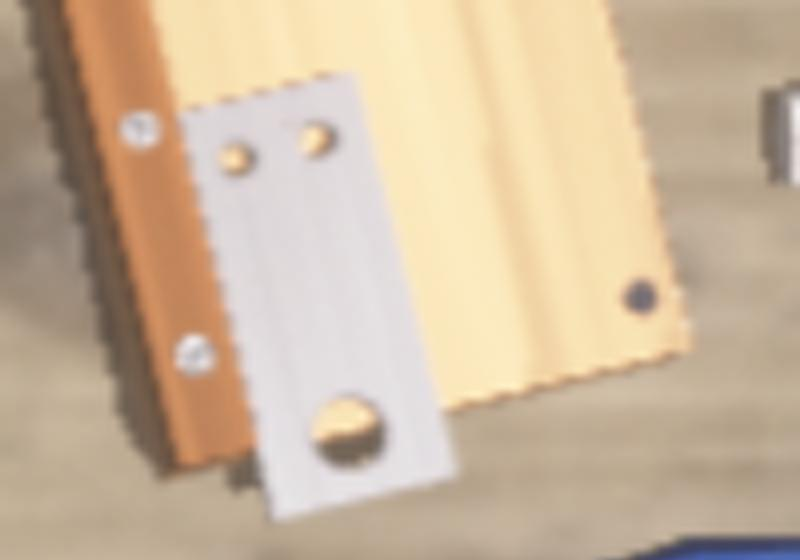

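```bash
python3 - <<'E'
from h import *
g=lambda u,v,z:print((u,v),np.round(w2b(ray("top",[180+(v+.5)/8-.5,350+(u+.5)/8-.5],z)),4))
for p in((690,350),(570,379),(447,410)): g(*p,.035)
for p in((460,470),(275,520),(352,73),(180,112),(348,431)): g(*p,.043)
g(170,470,.053)
to(*b2w(0.05,.023),.2165)
E
```

```text
(690, 350) [-0.0781 -0.0653]
(570, 379) [-0.0786 -0.0354]
(447, 410) [-0.0794 -0.0049]
(460, 470) [-0.0944 -0.0032]
(275, 520) [-0.0964  0.0425]
(352, 73) [0.0037 0.0003]
(180, 112) [0.0035 0.0425]
(348, 431) [-0.0796  0.0207]
(170, 470) [-0.0799  0.0654]
t 10.9 pos [ 0.8021 -0.1417  0.3368] board [0.2417 0.0223] | shift [-0.0006 -0.1918  0.1202] roll -0.007
```

```bash
python3 -m inch '0 -0.04 0 0 0; 0 -0.09 0.02 0 0; 0 -0.135 0.05 0 0; 0 -0.18 0.08 -0.007 0; 0 -0.197 0.09 -0.007 0' && python3 -m inch '0 0 0 0 0; 0 0 0 0 0'; python3 -c "
from h import *
to(*b2w(0.045,.0235),.2165)"
```

```text
clock: 11.4
position: [0.6053, -0.1791, 0.2451]
ee_rot: [-1.991, -2.427, 0.002]
force: [0.2, -0.4, -0.4]
width: 0.006
gripper_force: 0.0
clock: 11.6
position: [0.6089, -0.1789, 0.2467]
ee_rot: [1.992, 2.429, 0.001]
force: [0.5, -0.3, -0.6]
width: 0.005
gripper_force: 0.0
t 11.6 pos [ 0.6089 -0.1789  0.2467] board [0.045  0.0236] | shift [-0.0001 -0.      0.0302] roll 0.0
```

```bash
python3 -m inch '0 0 0.015 0 0; 0 0 0.03 0 0; 0 -0.01 0.03 0 0; 0 -0.022 0.03 0 0; 0 -0.03 0.03 0 0' && python3 -m inch '0 -0.004 0 0 0; 0 -0.008 0 0 0; 0 -0.012 0 0 0; 0 -0.015 0 0 0; 0 -0.0165 0 0 0' && python3 -m inch '0 0 0 0 0; 0 0 0 0 0'; python3 -c "
from h import *
to(*b2w(-.0015,.0235),.2165)"
```

```text
clock: 12.1
position: [0.5783, -0.1852, 0.2158]
ee_rot: [-1.991, -2.428, 0.002]
force: [-0.1, 0.1, 0.1]
width: 0.007
gripper_force: 0.0
clock: 12.6
position: [0.5638, -0.1881, 0.2166]
ee_rot: [1.99, 2.429, 0.001]
force: [4.8, -0.5, 2.3]
width: 0.004
gripper_force: 1.9
clock: 12.8
position: [0.5638, -0.1881, 0.2165]
ee_rot: [1.991, 2.43, 0.0]
force: [3.2, -0.5, 3.7]
width: 0.001
gripper_force: 2.2
t 12.8 pos [ 0.5638 -0.1881  0.2165] board [-0.001   0.0235] | shift [ 0.     -0.0005 -0.    ] roll 0.001
```

Back off and measure.

```bash
python3 -m inch '0 0.01 0 0 0; 0 0.025 0 0 0; 0 0.03 -0.03 0 0; 0 0.06 -0.06 0 0; 0 0.1 -0.08 0 0' && python3 -m inch '0 0.04 -0.04 0 0; 0 0.08 -0.04 0 0; 0 0.12 -0.04 0 0; 0 0.14 -0.04 0 0; 0 0.14 -0.04 0 0' ;python3 m.py
```

```text
clock: 13.3
position: [0.6615, -0.1688, 0.2979]
ee_rot: [-1.993, -2.427, 0.002]
force: [1.2, -1.0, -0.9]
width: 0.007
gripper_force: 0.0
clock: 13.8
position: [0.8009, -0.1383, 0.3336]
ee_rot: [-1.986, -2.431, 0.001]
force: [-0.1, 0.0, -0.9]
width: 0.002
gripper_force: 0.0
0.72 ((-58.23631286621094, 20.816476821899414), (46.1834716796875, 99.47919464111328), 89.85203552246094) x -0.10799913118956156 -0.008524163855921347 y -0.0021940791562133554 0.04400312309100402
```

View pics/m.png

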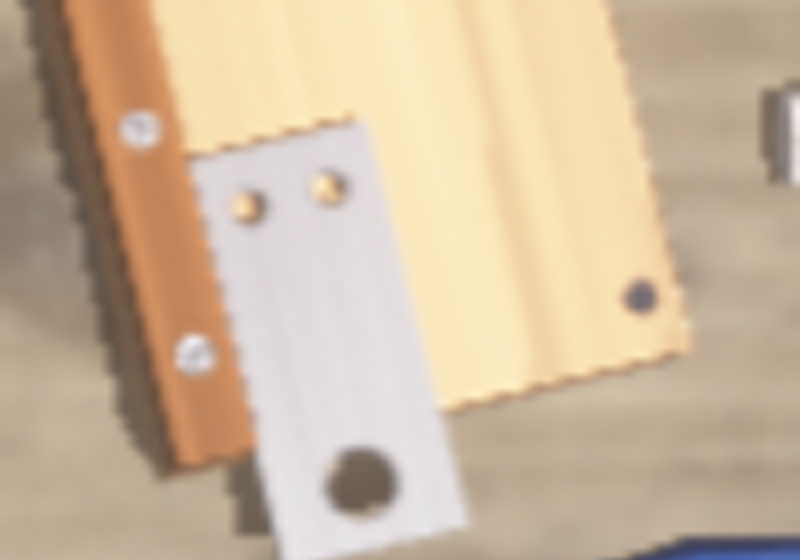

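```bash
python3 -c "
from h import *
print(w2b(ray('top',[180+481.5/8-.5,350+361.5/8-.5],.043)))
print(arm.sign_off())"
```

```text
[-0.09183236  0.02044238]
the job is handed in; nothing more can be done
None
```

The plate lies along the fence with its large-hole end about 29 mm past the board's front edge, measured from the top camera; no other thing was touched that I could see, the arm is clear, and the job was handed in at about 14 s without a verdict shown.

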